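Rack the square jar and twist off its cap

ROBOT

A 6-joint arm with a two-finger parallel gripper is mounted at the origin on a cart in front of the work surface, level with it; the furniture and walls round the work are solid. World frame = base frame: x ahead of the robot, y to its left, z up, the work surface at z = 0. Lengths are in mm, angles in rad, forces in N, time in s.
With the tool pointing down it reaches from about 375 to 975 mm from the base axis. Payload 3.8 kg.
Tool frame: the origin (TCP) lies at the very end of the fingers, on their centre line; the grasp point (between the pads) lies tcp_to_grasp behind it (tcp_to_grasp is the distance from the TCP to the grasp point, in mm); x points along the fingers, z is the direction in which the jaws open and shut, and the axes are right-handed (so a half turn about x gives the same grasp; the last joint's range is limited). The gripper opens to 85 mm and grips with 20 to 120 N. Pads are 22 mm wide; open, the fingers measure 114 mm over their backs; the gripper's body (76 mm by 85 mm) begins 54 mm behind the grasp point. The pads swing forward as they close: fully open they stand 13 mm farther back than shut.
Start: joints at [-1.231, 0.264, 1.604, -0, 1.274, -0.037], TCP at [248.358, -627.643, 231.28] pointing down, gripper open.
Joint ranges: [-2.63, 2.63], [-0.94, 2.18], [0.31, 2.57], [-1.31, 4.45], [0, 2.66], [-2.55, 2.55]. Speed limits (rad/s): [2.57, 2.57, 3.14, 3.14, 3.14, 3.14].

INTERFACE

Orientations are given as a 3x3 rotation matrix whose columns are the frame's x, y, z axes.
In Python, from rig import * gives the robot as it stands. The module is installed in compiled form; this text tells all that it offers.
- The arm moves only by the tool carry_out, never from a script. Its argument "commands" is a list of rows, each a list of 3 entries, a list of its own where there are three numbers: the finger opening in cm, from 0 to 8.54, then the shift along the tool's x, y, z in cm, then the turn about the tool's x in rad. A call has exactly 8 rows; each row is the pose to reach, as a shift and turn from the pose measured when the call began, along the tool's axes at that moment; what a row does not reach only later rows make up. A row lasts 1/10 s, in which the tool goes at most 50 mm and 8.59 degrees, less where a joint would pass 70% of its speed; a pose out of reach is approached as far as the arm can. A call with a gripper value outside its range is refused whole. The fingers move at their own pace and stop on an object; "newtons" is the grip in N (left out, the last holds). Time passes only in rows, so rows that repeat a pose let the fingers close, or fill a call up. It gives the time, the measured TCP pose, the force and the opening at its end, in the units of the state.
- sense(): the state, without advancing time (a new reading comes with each control period).
- capture(name): name is "scene" or "top" or "wrist"; returns the picture (480x640x3 uint8, red, green, blue); there is no depth.
- camera_model(name): a dict with "intrinsics" (3x3 intrinsics, pixels), "pose" (4x4, takes a point from camera to world coordinates). Camera axes: x right, y up, looking along -z (the intrinsics and any distortion apply to the point x, -y, -z); pixel columns grow to the right and rows downward; lengths in mm; the calibration is good to about 2 mm. A picture is of the moment at which its call begins: read the wrist's pose just before it. camera_model takes no time and is no camera call; for the wrist camera it gives the pose at the moment of the call.
- job_done(): hands the job in, once; it reports no verdict.
Trained networks look in the newest picture that a camera, given by its name, has taken for a name from the list of things; names that differ only in an ending like _2 or _b are one class to them, and where a whole thing is asked for, a point or a joint stands for the part that bears it (a point fixed in the world has none). Each returns a list of dicts, best first, with "confidence" (0 to 1); they miss things now and then, are a little off and sometimes report something else, mostly with a low value. They report only what shows in the picture. A call takes as long as a camera call. They do not tell look-alikes from the thing itself.
- find_in(camera, label): "box" ([left, top, right, bottom] in pixels, round what is visible of it).
The state is a dict: "clock": time; "joint_positions": joint angles; "dq": joint speeds; "joint_torque": joint torques, N m; "tcp_pos": TCP position; "orientation": TCP orientation; "ft_force": force on the tool from outside, world axes, zero at the start; "torque": the same for the moment, N m; "width": finger opening in mm.
Only numpy, scipy, OpenCV 4.12 (cv2) and the standard library are available. Lean on these libraries where they do the work, as an engineer would, in place of code of your own. Each camera call takes 0.05 s, during which the arm holds its last target.

TASK

Stand the square amber jar, cap still on, fully down in the one empty pocket of the grey rack, where the walls keep it from turning. Then twist the blue cap anticlockwise until it comes free, lift it straight up about two centimetres clear of the jar, and finish while still gripping it there, level and centred over the mouth. Keep the jar upright, and leave the bottles, the beaker and the petri dish where they stand.

Things in the scene. Friction and masses are not known exactly. Their poses are not given: they have to be found in the camera images.
- jar_center (a point): Loose amber jar on the worktop: square body 56 x 56 mm, 60 mm high, white blank labels on two faces, a shoulder (up to 66 mm) and a round neck hidden in the cap; 89 mm high with the cap on, about 0.28 kg. This point is on its axis, 40 mm above its underside. z is up, x and y are square to its faces.
- jar_base (a point): Centre of the underside of the square jar, axes as jar_center.
- cap_center (a point): Centre, half-way up, of the jar's blue ribbed round twist-off cap, 52 mm across, 22 mm high, 0.04 kg. While on, it is on the jar's axis, 78 mm above the jar's underside; its lower edge is 1 mm over the shoulder. x is the direction of the white line on its top. Fully tight, its x agrees with the jar's x; it starts so. The jar may be carried by its cap.
- cap: The same cap; origin at the centre of its lower edge. It is a lug cap: three inner lugs sit under three neck lugs, so it does not rise as it turns. Anticlockwise seen from above it is free to lift from about 42 degrees past tight on and meets a stop at about 80: aim at 55 to 70. It is tight: turning takes a steady 0.35 N m all the way; turned while the jar stands free, the jar turns along.
- jar: The same jar; origin at the centre of its underside, axes as jar_center.
- pocket0 (a point): Centre of the floor of the first (+y) pocket of the grey rack. The rack is screwed down, 90 x 300 mm, 36 mm high, with three square pockets in a row 100 mm apart, each 61 x 61 mm, 30 mm deep, with a 3 mm chamfer at the mouth; floors 6 mm above the worktop. x and y are square to the walls, y runs along the row towards pocket0. One pocket is empty; which one varies.
- pocket1 (a point): Centre of the floor of the middle pocket, axes as pocket0.
- pocket2 (a point): Centre of the floor of the third pocket (-y end), axes as pocket0.
- bottle_a_center (a point): Small brown bottle with a white ribbed cap, 46 mm across, 88 mm high, standing loose in one pocket of the rack; this point is half-way up its axis.
- bottle_b_center (a point): Slim brown bottle with a white ribbed cap, 44 mm across, 102 mm high, standing loose in another pocket; this point is half-way up its axis.
- beaker: Small glass beaker, 58 x 63 mm, 69 mm high, on the worktop; origin at the centre of its underside. Bystander.
- dish: Petri dish, 56 mm across, 12 mm high, on the worktop; origin at the centre of its underside. Bystander.
There are look-alikes about, which are no part of the job. Of the things like the cap, leave any that is black; of the rest the smaller one is meant.

How it is judged (in metres and radians):
On the way, in this order (a step that is already met when the one before it is completed fails the run):
1. the jar stands upright, fully down in the empty pocket, with its cap still on and not yet turned free (((horizontal distance between jar_base and pocket0 below 0.006 m and z of jar_base in the frame of pocket0 below 0.004 m) or (horizontal distance between jar_base and pocket1 below 0.006 m and z of jar_base in the frame of pocket1 below 0.004 m) or (horizontal distance between jar_base and pocket2 below 0.006 m and z of jar_base in the frame of pocket2 below 0.004 m)) and angle between jar_center's own z axis and vertical below 0.08 rad and distance between cap_center and jar_center below 0.044 m and angle between the x axis of cap_center and the x axis of jar_center, either way round below 0.5 rad), for 0.2 s.
2. the cap has been turned past its lugs while the jar stays seated in the pocket (((horizontal distance between jar_base and pocket0 below 0.006 m and z of jar_base in the frame of pocket0 below 0.004 m) or (horizontal distance between jar_base and pocket1 below 0.006 m and z of jar_base in the frame of pocket1 below 0.004 m) or (horizontal distance between jar_base and pocket2 below 0.006 m and z of jar_base in the frame of pocket2 below 0.004 m)) and angle between jar_center's own z axis and vertical below 0.08 rad and angle between the x axis of cap_center and the x axis of jar_center, either way round above 0.64 rad), for 0.1 s.
At the end, for the whole second after the job is handed in: The jar stands upright and fully down in the pocket (within 6 mm of its centre, underside within 4 mm of its floor); the cap is gripped by the fingers, 10 to 40 mm above where it sat, within 12 mm of the jar's axis, level within about 8 degrees, at rest and not touching the jar (((horizontal distance between jar_base and pocket0 below 0.006 m and z of jar_base in the frame of pocket0 below 0.004 m) or (horizontal distance between jar_base and pocket1 below 0.006 m and z of jar_base in the frame of pocket1 below 0.004 m) or (horizontal distance between jar_base and pocket2 below 0.006 m and z of jar_base in the frame of pocket2 below 0.004 m)) and angle between jar_center's own z axis and vertical below 0.08 rad and z of cap_center in the frame of jar_base between 0.088 and 0.118 m and horizontal distance between cap_center and jar_center below 0.012 m and angle between cap_center's own z axis and vertical below 0.15 rad and contact force between the fingers and cap above 2 N and contact force between cap and jar below 0.1 N and linear speed of cap below 0.02 m/s); the arm keeps its last pose, push and grip.
It fails at once if a bottle in the rack is shifted by more than 25 mm or tipped (distance of any of bottle_a_center, bottle_b_center from where it was at the start of the episode above 0.025 m or angle between any of bottle_a_center, bottle_b_center's own z axis and vertical above 0.35 rad).
It fails at once if the beaker or the petri dish is shifted by more than 20 mm (distance of any of beaker, dish from where it was at the start of the episode above 0.02 m).
It fails at once if the jar is tipped by more than about 30 degrees (angle between jar_center's own z axis and vertical above 0.5 rad).
It also fails if it takes over 42 s, if anything falls off the work surface, if the arm or the gripper's body presses on something with over 40 N, if the wrist force passes 120 N, or if a joint passes its speed limit or range.

## Working session

There is one attempt and no reset: what is moved stays moved. The work goes in short steps, Python scripts to look and compute and a tool call to move; the robot and the scene stay as the last step left them, time stands still between calls to the robot, and variables do not carry over. Pictures are saved under pics/ and viewed, and the job is handed in when it is done.

Besides the shell and the picture viewer there is one more tool, called as name([rows], argument=value, ...), one row to a line, values as JSON. carry_out: Moves the arm, as the interface text tells. Its arguments: {"type":"object","properties":{"commands":{"type":"array","items":{"type":"array"}},"newtons":{"type":"number"}},"required":["commands"]}

```bash
mkdir -p pics; ls; cat > h.py <<'E'
from rig import *
import numpy as np, cv2
def save(n,im): cv2.imwrite('pics/'+n+'.png',im[:,:,::-1])
def ray(cam,u,v,m=None):
    m=m or camera_model(cam); K=np.array(m['intrinsics']);P=np.array(m['pose'])
    d=np.linalg.inv(K)@[u,v,1]; d=np.array([d[0],-d[1],-d[2]])
    return P[:3,3],P[:3,:3]@d
def atz(cam,u,v,z,m=None):
    o,d=ray(cam,u,v,m); return o+d*(z-o[2])/d[2]
def proj(cam,p,m=None):
    m=m or camera_model(cam); K=np.array(m['intrinsics']);P=np.array(m['pose'])
    c=P[:3,:3].T@(np.array(p)-P[:3,3]); q=K@[c[0],-c[1],-c[2]]; return q[:2]/q[2]
E
python3 - <<'E'
from h import *
np.set_printoptions(precision=3,suppress=True)
s=sense();print(s)
for c in ['scene','top']:
    im=capture(c);save(c+'0',im);m=camera_model(c);print(m)
    for l in ['cap','jar','pocket0','bottle_a_center','bottle_b_center','beaker','dish']:
        print(c,l,[(round(d['confidence'],2),np.round(d['box'])) for d in find_in(c,l)])
E
```

```text
pics
{'clock': 0.0, 'joint_positions': array([-1.231,  0.265,  1.605,  0.   ,  1.274, -0.037]), 'dq': array([-0.001,  0.002, -0.001,  0.   , -0.001,  0.001]), 'joint_torque': array([  0.001, -51.511, -36.731,  -0.   ,   0.013,  -0.   ]), 'tcp_pos': array([ 248.087, -626.938,  229.933]), 'orientation': array([[-0.001,  0.93 ,  0.368],
       [ 0.002,  0.368, -0.93 ],
       [-1.   ,  0.   , -0.002]]), 'ft_force': array([ 0.291, -0.553, -1.132]), 'torque': array([0.042, 0.047, 0.037]), 'width': 85.46509122623218}
{'intrinsics': array([[448.813,   0.   , 321.937],
       [  0.   , 448.813, 249.897],
       [  0.   ,   0.   ,   1.   ]]), 'pose': array([[   0.681,    0.453,   -0.575,   35.599],
       [  -0.732,    0.429,   -0.53 , -516.948],
       [   0.007,    0.782,    0.623,  581.332],
       [   0.   ,    0.   ,    0.   ,    1.   ]])}
scene cap [(0.96, array([459., 323., 497., 358.])), (0.94, array([405., 307., 447., 343.])), (0.63, array([364., 375., 410., 428.]))]
scene jar [(0.79, array([398., 323., 442., 377.]))]
scene pocket0 [(0.61, array([247., 182., 357., 267.]))]
scene bott
[... 565 characters left out ...]
014,  -68.23 ],
       [  -0.012,    0.09 ,    0.996, 1133.54 ],
       [   0.   ,    0.   ,    0.   ,    1.   ]])}
top cap [(0.91, array([448., 248., 478., 277.])), (0.89, array([445., 297., 480., 333.])), (0.65, array([465., 203., 494., 230.]))]
top jar [(0.66, array([439., 245., 466., 280.]))]
top pocket0 [(0.73, array([448., 246., 481., 276.])), (0.65, array([176., 155., 344., 232.]))]
top bottle_a_center [(0.87, array([242., 183., 269., 206.]))]
top bottle_b_center [(0.79, array([194., 166., 218., 194.])), (0.7, array([446., 252., 481., 277.])), (0.24, array([177., 158., 341., 230.]))]
top beaker [(0.6, array([254., 291., 284., 323.]))]
top dish [(0.86, array([375., 152., 400., 179.]))]
```

View pics/scene0.png

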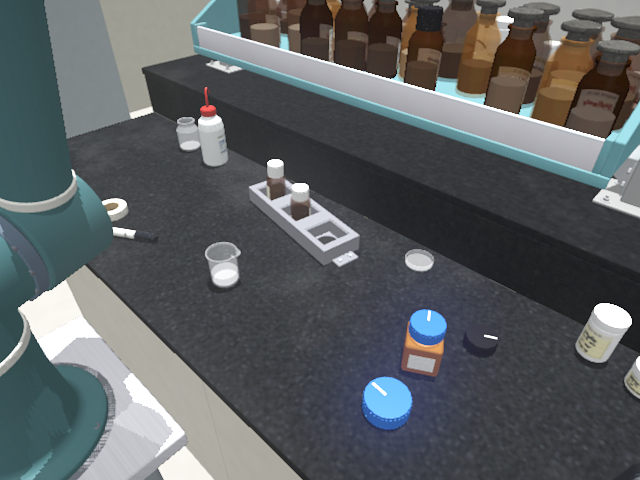

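View pics/top0.png

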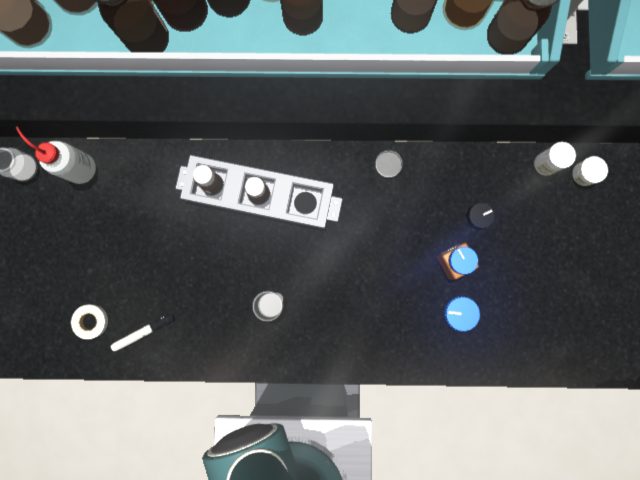

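```bash
python3 - <<'E'
import cv2
a=cv2.imread('pics/top0.png');cv2.imwrite('pics/t1.png',cv2.resize(a[190:350,380:540],None,fx=3.7,fy=3.7,interpolation=2))
cv2.imwrite('pics/t2.png',cv2.resize(a[140:245,165:355],None,fx=4,fy=4,interpolation=2))
a=cv2.imread('pics/scene0.png');cv2.imwrite('pics/s1.png',cv2.resize(a[280:440,340:520],None,fx=3.7,fy=3.7,interpolation=2))
E
```

```text
(no output)
```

View pics/t1.png

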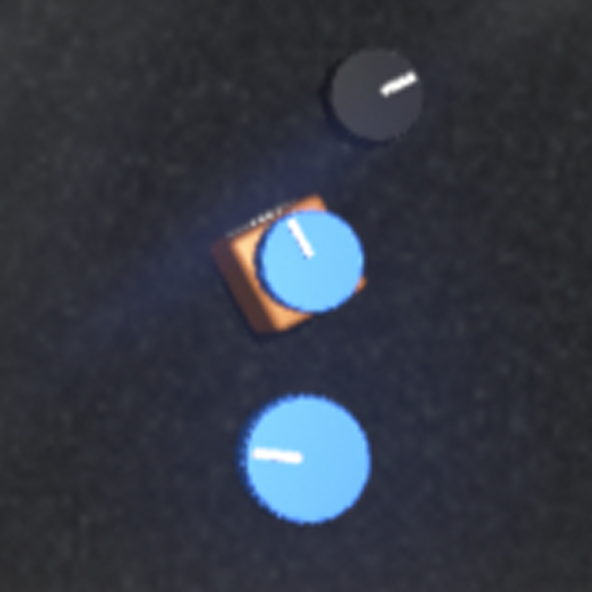

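View pics/t2.png

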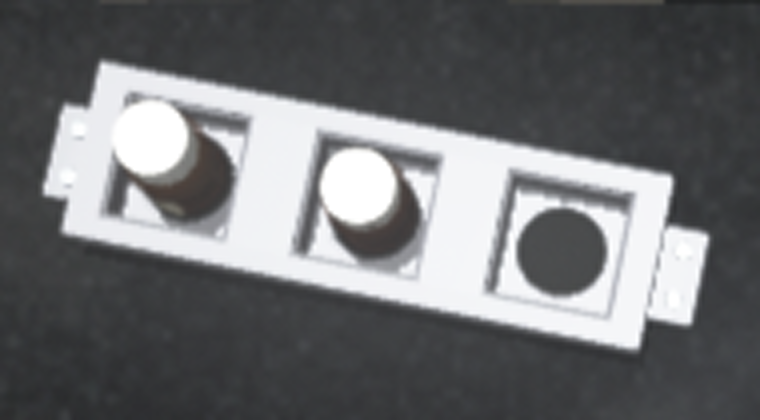

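```bash
python3 - <<'E'
from h import *
np.set_printoptions(precision=1,suppress=True)
print(proj('top',[248,-627,230]))
# rack top corners, jar cap top centre, etc
for n,u,v,z in [('cap',463,260.5,89),('capscene',0,0,0)][:1]: print(n,atz('top',u,v,z))
print('capS',atz('scene',428,325,89))
E
```

```text
[674.4 398.9]
cap [ 471.2 -326.2   89. ]
capS [ 467.6 -330.6   89. ]
```

```bash
python3 - <<'E'
from h import *
import rig
np.set_printoptions(precision=2,suppress=True)
print([n for n in dir(rig) if not n.startswith('_')]); print(getattr(rig,'tcp_to_grasp',None))
f=lambda u,v,z:atz('top',165+(u+.5)/4-.5,140+(v+.5)/4-.5,z)
c=[f(*p,36) for p in [(100,62),(672,175),(638,352),(62,235)]]
print(np.array(c)); c=np.array(c); ctr=c.mean(0); y=(c[0]-c[1]+c[3]-c[2]);
print('L',np.linalg.norm(c[0]-c[1]),np.linalg.norm(c[3]-c[2]),np.linalg.norm(c[0]-c[3]),np.linalg.norm(c[1]-c[2]))
y/=np.linalg.norm(y);print('ctr',ctr,'yaw',np.degrees(np.arctan2(-y[0],y[1])),'p2',ctr-100*y)
print('hole',f(561,251,6))
print('pocket mouth ctr',np.mean([f(*p,36) for p in [(512,172),(634,193),(612,320),(488,297)]],0))
print('jarcap',atz('top',380+311.5/3.7-.5,190+260.5/3.7-.5,89))
a=atz('top',380+308/3.7,190+255/3.7,89);b=atz('top',380+292/3.7,190+222/3.7,89);print('yaw line',np.degrees(np.arctan2(*(b-a)[[1,0]])))
im=capture('wrist');save('w0',im)
s=sense();T=np.linalg.inv(np.vstack([np.c_[s['orientation'],s['tcp_pos']],[0,0,0,1]]))@camera_model('wrist')['pose'];print(T)
E
```

```text
['IKError', 'camera_model', 'capture', 'find_in', 'job_done', 'sense', 'tcp_to_grasp']
18.700000000000003
[[682.06 216.97  36.  ]
 [626.64 -76.67  36.  ]
 [536.06 -60.52  36.  ]
 [592.38 233.26  36.  ]]
L 298.82291974700325 299.1302424934419 91.13856250128451 92.00760700886623
ctr [609.28  78.26  36.  ] yaw -10.770738587465605 p2 [590.6  -19.98  36.  ]
hole [591.33 -19.55   6.  ]
pocket mouth ctr [589.94 -21.04  36.  ]
jarcap [ 472.31 -327.49   89.  ]
yaw line 25.453584498026586
[[  -0.      0.31   -0.95 -142.41]
 [  -0.      0.95    0.31   79.08]
 [   1.      0.      0.     -0.63]
 [   0.      0.      0.      1.  ]]
```

View pics/w0.png

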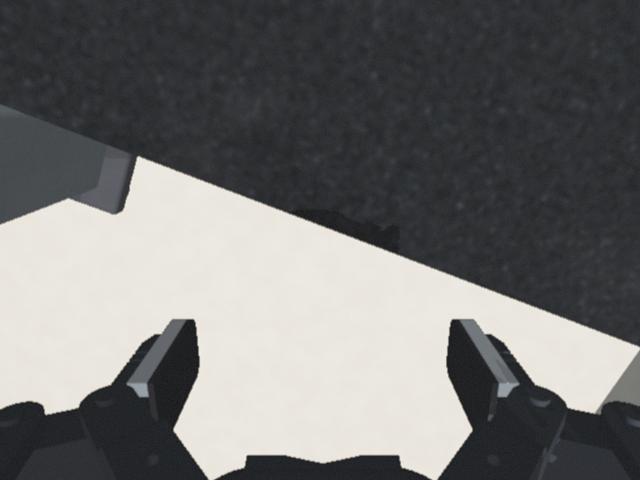

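carry_out([
  [8.54,[0.4,4,-2.5],0],
  [8.54,[0.8,8,-5],0],
  [8.54,[1.2,12.2,-7.5],0],
  [8.54,[1.6,16.4,-10.1],0],
  [8.54,[2,20.6,-12.7],0],
  [8.54,[2.4,24.8,-15.3],0],
  [8.54,[2.8,28.8,-17.8],0],
  [8.54,[3,31.9,-19.7],0],
])

```text
clock: 1.65
tcp_pos: [473.6, -324.6, 201.1]
orientation: [[0.0, 0.929, 0.369], [0.0, 0.369, -0.929], [-1.0, 0.0, -0.0]]
ft_force: [-0.4, 0.2, -0.0]
width: 85.2
```

```bash
python3 - <<'E'
from h import *
np.set_printoptions(precision=3,suppress=True)
s=sense();m=camera_model('wrist');im=capture('wrist');save('w1',im)
print(s['clock'],s['tcp_pos'],s['orientation'],s['joint_positions']);print([(d['confidence'],np.round(d['box'])) for d in find_in('wrist','cap')])
import pickle;pickle.dump(m,open('m1.pkl','wb'))
print(proj('wrist',[472.3,-327.5,89],m))
E
```

```text
1.65 [ 473.618 -324.598  201.143] [[ 0.     0.929  0.369]
 [ 0.     0.369 -0.929]
 [-1.     0.    -0.   ]] [-0.645  0.096  1.858  0.001  1.188  0.548]
[(0.82, array([249., 280., 334., 367.])), (0.8, array([283., 185., 364., 274.])), (0.67, array([404.,  83., 477., 155.]))]
[327.121 238.958]
```

View pics/w1.png

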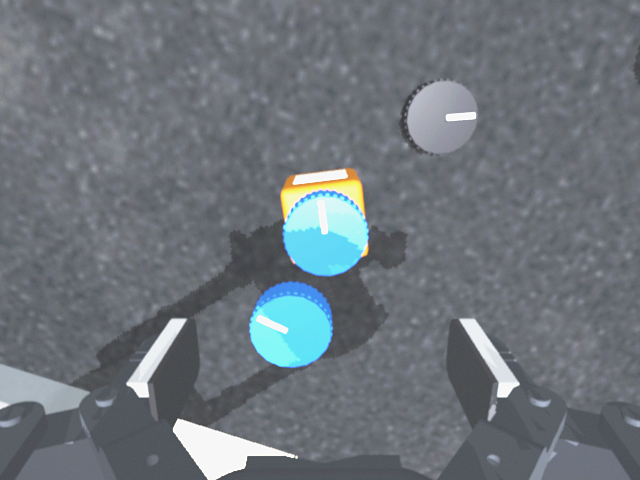

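```bash
python3 - <<'E'
from h import *
import pickle
np.set_printoptions(precision=2,suppress=True)
m=pickle.load(open('m1.pkl','rb'))
im=cv2.imread('pics/w1.png')
cv2.imwrite('pics/w1z.png',cv2.resize(im[150:390,210:450],None,fx=2.5,fy=2.5,interpolation=2))
h=cv2.cvtColor(im,cv2.COLOR_BGR2HSV)
mask=((h[...,0]>85)&(h[...,0]<102)&(h[...,1]>110)&(h[...,2]>180)).astype(np.uint8)
mask|=((im.min(2)>200)&(np.indices(mask.shape)[0]>196)).astype(np.uint8)
mask[:192]=0;mask[278:]=0;mask[:,:275]=0;mask[:,375:]=0
c=max(cv2.findContours(mask,0,1)[0],key=cv2.contourArea);e=cv2.fitEllipse(cv2.convexHull(c));print(e)
print('cap',atz('wrist',*e[0],89,m), atz('wrist',326,234.5,89,m))
a=atz('wrist',325.5,233,89,m);b=atz('wrist',321.5,203,89,m);print(np.degrees(np.arctan2(*(b-a)[[1,0]])))
r=[np.linalg.norm(atz('wrist',284,235,89,m)-atz('wrist',368,235,89,m))];print(r)
E
```

```text
((325.27093505859375, 232.59347534179688), (83.56534576416016, 86.3694839477539), 93.89900970458984)
cap [ 475.71 -324.9    89.  ] [ 474.73 -325.78   89.  ]
28.999388299213965
[np.float64(51.99348423025759)]
```

View pics/w1z.png

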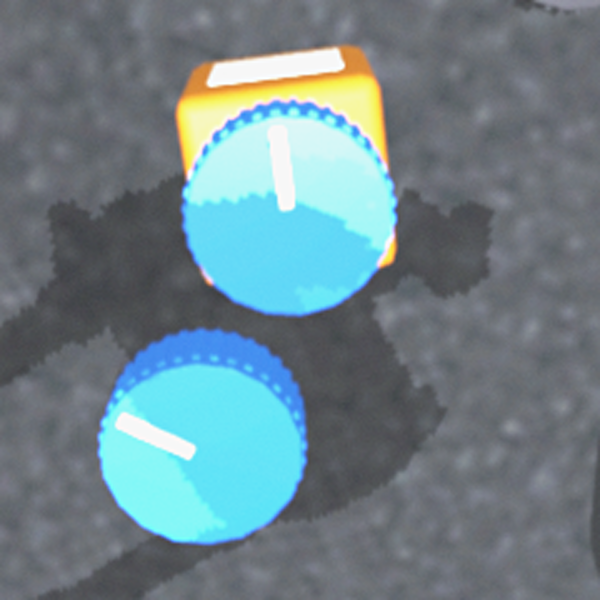

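```bash
python3 - <<'E'
from h import *
import pickle
m=pickle.load(open('m1.pkl','rb'))
im=cv2.imread('pics/w1.png')
out=[]
for yaw in (25.5,29):
    z=cv2.resize(im[150:290,260:400],None,fx=2.8*1,fy=2.8,interpolation=2)
    c=np.array([474.7,-325.8]);t=np.radians(yaw);R=np.array([[np.cos(t),-np.sin(t)],[np.sin(t),np.cos(t)]])
    def dr(pts,z0,col):
        q=np.array([proj('wrist',[*(c+R@p),z0],m) for p in pts]);q=((q-[260,150])*2.8).astype(np.int32);cv2.polylines(z,[q],True,col,1)
    dr(28*np.array([[1,1],[1,-1],[-1,-1],[-1,1]]),60,(0,0,0))
    dr(28*np.array([[1,1],[1,-1],[-1,-1],[-1,1]]),0,(0,0,255))
    a=np.linspace(0,6.28,60);dr(26*np.c_[np.cos(a),np.sin(a)],89,(0,0,255))
    dr(np.array([[0,0],[24,0]]),89,(0,0,255))
    out.append(z)
cv2.imwrite('pics/ov.png',np.hstack(out))
E
```

```text
(no output)
```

View pics/ov.png

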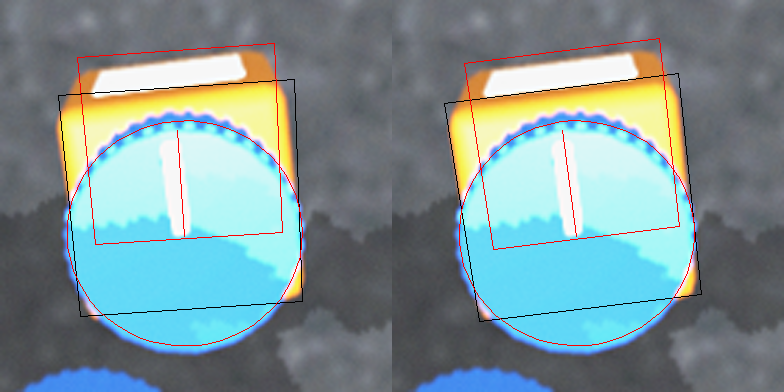

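carry_out([
  [8.54,[2.5,0.05,0.15],0],
  [8.54,[5,0.05,0.15],0],
  [8.54,[7.5,0.05,0.15],0],
  [8.54,[10,0.05,0.15],0],
  [8.54,[12,0.05,0.15],0],
  [8.54,[13.4,0.05,0.15],0],
  [8.54,[13.8,0.05,0.15],0],
  [8.54,[13.8,0.05,0.15],0],
])

```text
clock: 2.55
tcp_pos: [475.5, -324.5, 62.8]
orientation: [[0.0, 0.928, 0.372], [0.002, 0.372, -0.928], [-1.0, 0.001, -0.002]]
ft_force: [-1.0, 0.9, -0.4]
width: 85.6
```

```bash
python3 - <<'E'
from h import *
np.set_printoptions(precision=3,suppress=True)
s=sense();im=capture('wrist');save('w2',im);print(s['tcp_pos'],s['ft_force'])
save('s2',capture('scene'))
E
```

```text
[ 475.453 -324.526   62.788] [-0.979  0.873 -0.405]
```

View pics/w2.png

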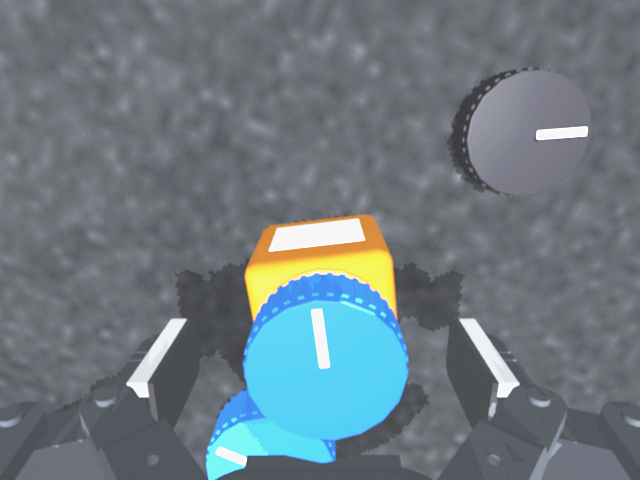

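View pics/s2.png

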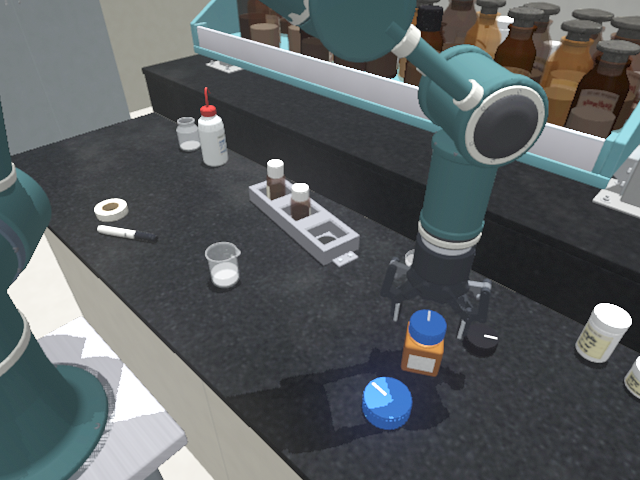

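```bash
python3 - <<'E'
from h import *
np.set_printoptions(precision=1,suppress=True)
m=camera_model('wrist');print(atz('wrist',326.3,359.5,89,m),proj('scene',[475.4,-324.5,76]),proj('scene',[475.4,-324.5,89]))
a=atz('wrist',324.3,368,89,m);b=atz('wrist',317,309,89,m);print(np.degrees(np.arctan2(*(b-a)[[1,0]])))
E
```

```text
[ 478.1 -325.    89. ] [426.  325.9] [427.4 320. ]
27.97309557071442
```

carry_out([
  [4.5,[0,0,0],0],
  [4.5,[0,0,0],0],
  [4.5,[0,0,0],0],
  [4.5,[0,0,0],0],
  [4.5,[0,0,0],0],
  [4.5,[0,0,0],0],
  [4.5,[0,0,0],0],
  [4.5,[0,0,0],0],
], newtons=80)

```text
clock: 3.45
tcp_pos: [477.1, -325.2, 65.8]
orientation: [[0.003, 0.928, 0.372], [-0.0, 0.372, -0.928], [-1.0, 0.003, 0.001]]
ft_force: [-1.2, 2.1, 5.1]
width: 49.9
```

```bash
python3 - <<'E'
from h import *
np.set_printoptions(precision=3,suppress=True)
s=sense();im=capture('wrist');save('w3',im);print(s['tcp_pos'],s['ft_force'],s['width'])
E
```

```text
[ 477.093 -325.163   65.833] [-1.151  2.147  5.082] 49.941348253318274
```

View pics/w3.png

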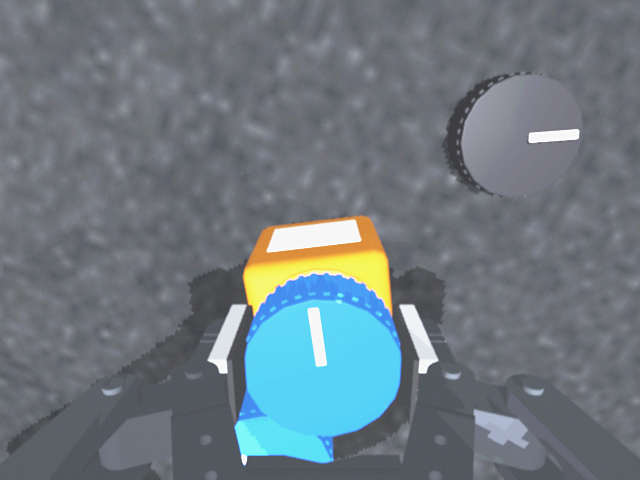

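carry_out([
  [4.5,[-1,0,0],0],
  [4.5,[-2,0,0],0],
  [4.5,[-3.5,0,0],0],
  [4.5,[-5,0,0],0],
  [4.5,[-6.5,0,0],0],
  [4.5,[-7.5,0,0],0],
  [4.5,[-8,0,0],0],
  [4.5,[-8,0,0],0],
])

```text
clock: 4.3
tcp_pos: [477.4, -325.6, 147.0]
orientation: [[0.005, 0.928, 0.372], [-0.001, 0.372, -0.928], [-1.0, 0.004, 0.003]]
ft_force: [0.2, 0.6, -3.6]
width: 49.9
```

```bash
python3 - <<'E'
from h import *
np.set_printoptions(precision=3,suppress=True)
s=sense();im=capture('wrist');save('w4',im);print(s['tcp_pos'],s['orientation'],s['ft_force'],s['width'])
save('s4',capture('scene'))
E
```

```text
[ 477.373 -325.556  147.03 ] [[ 0.005  0.928  0.372]
 [-0.001  0.372 -0.928]
 [-1.     0.004  0.003]] [ 0.199  0.577 -3.644] 49.850074549624
```

View pics/w4.png

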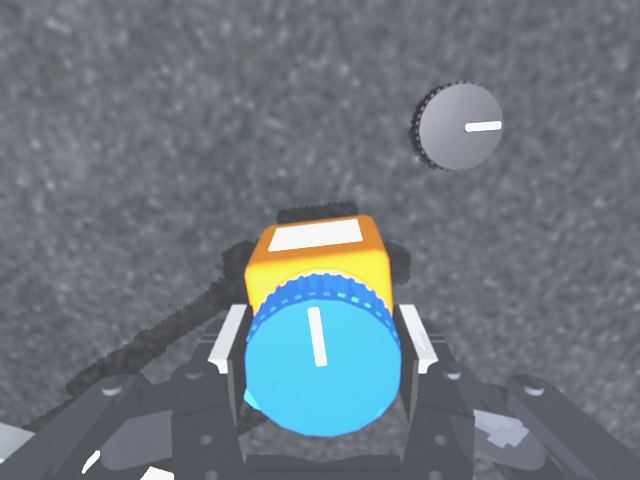

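View pics/s4.png

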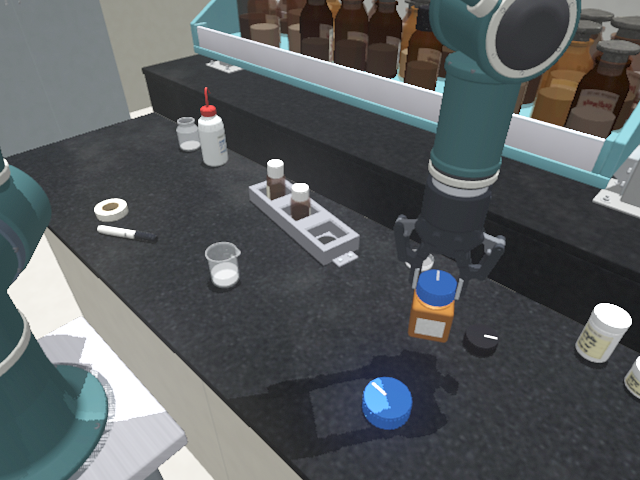

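```bash
cat > fit.py <<'E'
from h import *
import sys
def fit(imf,m,s,z):
    im=cv2.imread(imf)
    best=None
    # rim points bottom half: edge detect between blue bright and dark
    h=cv2.cvtColor(im,cv2.COLOR_BGR2HSV)
    mask=((h[...,0]>90)&(h[...,0]<115)&(h[...,1]>120)&(h[...,2]>215)).astype(np.uint8)|(im.min(2)>235).astype(np.uint8)
    mask[:293]=0;mask[445:]=0;mask[:,:246]=0;mask[:,402:]=0
    mask=cv2.morphologyEx(mask,cv2.MORPH_OPEN,np.ones((5,5)))
    c=max(cv2.findContours(mask,0,1)[0],key=cv2.contourArea);e=cv2.fitEllipse(cv2.convexHull(c))
    return e
E
python3 - <<'E'
from fit import *
np.set_printoptions(precision=2,suppress=True)
m=camera_model('wrist');s=sense();z=s['tcp_pos'][2]+23.2
e=fit('pics/w4.png',m,s,z);print(e)
c=atz('wrist',*e[0],z,m);print(c, s['orientation'].T@(c-s['tcp_pos']))
a=atz('wrist',320.8,365,z,m);b=atz('wrist',314,309,z,m);print('yaw line',np.degrees(np.arctan2(*(b-a)[[1,0]])))
im=cv2.imread('pics/w4.png')
Z=cv2.resize(im[200:450,200:450],None,fx=2.3,fy=2.3,interpolation=2)
c=c[:2]
t=np.radians(28.5);R=np.array([[np.cos(t),-np.sin(t)],[np.sin(t),np.cos(t)]])
def dr(pts,z0,col):
    q=np.array([proj('wrist',[*(c+R@p),z0],m) for p in pts]);q=((q-200)*2.3).astype(np.int32);cv2.polylines(Z,[q],True,col,1)
sq=28*np.array([[1,1],[1,-1],[-1,-1],[-1,1]])
dr(sq,z-29,(0,0,0));dr(sq,z-89,(0,0,255))
al=np.linspace(0,6.28,60);dr(26*np.c_[np.cos(al),np.sin(al)],z,(0,0,255));dr(np.array([[0,0],[24,0]]),z,(0,0,255))
cv2.imwrite('pics/ov4.png',Z)
E
```

```text
((322.6365661621094, 357.1938171386719), (160.54371643066406, 161.71142578125), 167.2596893310547)
[ 477.47 -323.83  168.58] [-23.2    1.37  -0.6 ]
yaw line 27.736624280632924
```

View pics/ov4.png

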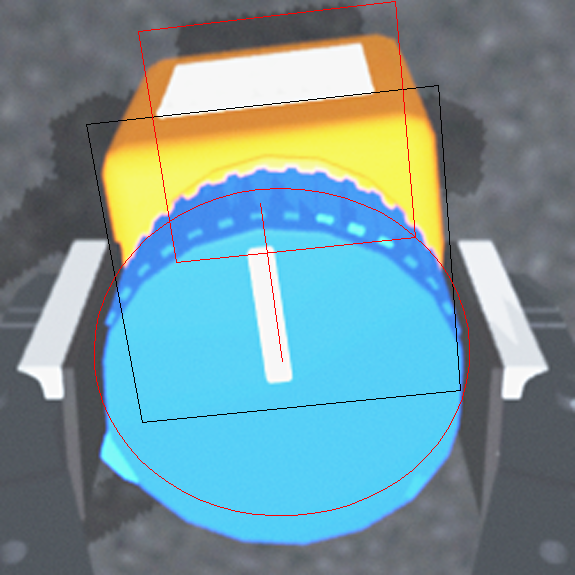

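carry_out([
  [4.5,[0,1.5,-1.7],0.06],
  [4.5,[0,4.4,-4.8],0.15],
  [4.5,[0,7.7,-8.5],0.25],
  [4.5,[0,11,-12.2],0.36],
  [4.5,[0,14.3,-15.8],0.47],
  [4.5,[0,17.6,-19.5],0.57],
  [4.5,[0,20.4,-22.5],0.65],
  [4.5,[0,21.8,-24.1],0.68],
])

```text
clock: 5.2
tcp_pos: [589.3, -16.5, 144.7]
orientation: [[0.001, 0.956, -0.294], [0.002, -0.294, -0.956], [-1.0, 0.001, -0.002]]
ft_force: [1.1, -2.3, -3.8]
width: 49.7
```

carry_out([
  [4.5,[0,0,0],0],
  [4.5,[0,0,0],0],
  [4.5,[0,0,0],0],
  [4.5,[0,0,0],0],
  [4.5,[0,0,0],0],
  [4.5,[0,0,0],0],
  [4.5,[0,0,0],0],
  [4.5,[0,0,0],0],
])

```text
clock: 6.0
tcp_pos: [589.4, -16.8, 144.8]
orientation: [[0.002, 0.956, -0.294], [0.002, -0.294, -0.956], [-1.0, 0.001, -0.002]]
ft_force: [0.1, -0.8, -3.7]
width: 50.0
```

```bash
python3 - <<'E'
from h import *
import pickle
np.set_printoptions(precision=3,suppress=True)
s=sense();m=camera_model('wrist');im=capture('wrist');save('w5',im);print(s['clock'],s['tcp_pos'],s['orientation'],s['joint_positions'],s['ft_force'],s['width'])
pickle.dump((m,s),open('m5.pkl','wb'))
t=capture('top');save('t5',t);save('t5z',cv2.resize(t[120:270,180:380],None,fx=4,fy=4,interpolation=2))
t=capture('scene');save('s5z',cv2.resize(t[120:300,200:400],None,fx=3.3,fy=3.3,interpolation=2))
E
```

```text
6.0 [589.351 -16.764 144.822] [[ 0.002  0.956 -0.294]
 [ 0.002 -0.294 -0.956]
 [-1.     0.001 -0.002]] [-0.072  0.172  1.881  0.002  1.087  1.797] [ 0.083 -0.832 -3.712] 50.04046648490487
```

View pics/w5.png

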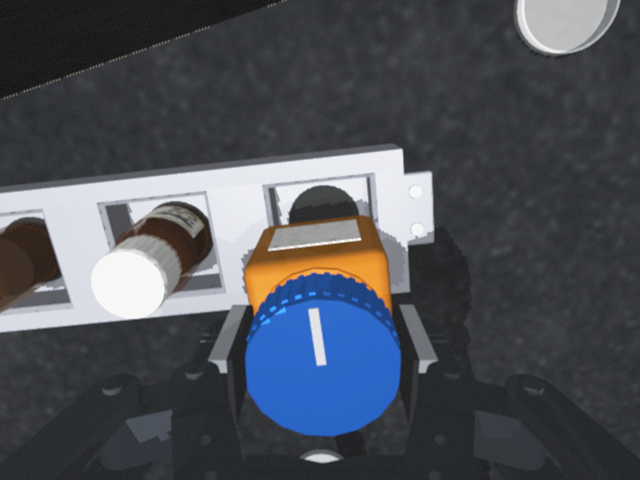

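View pics/t5z.png

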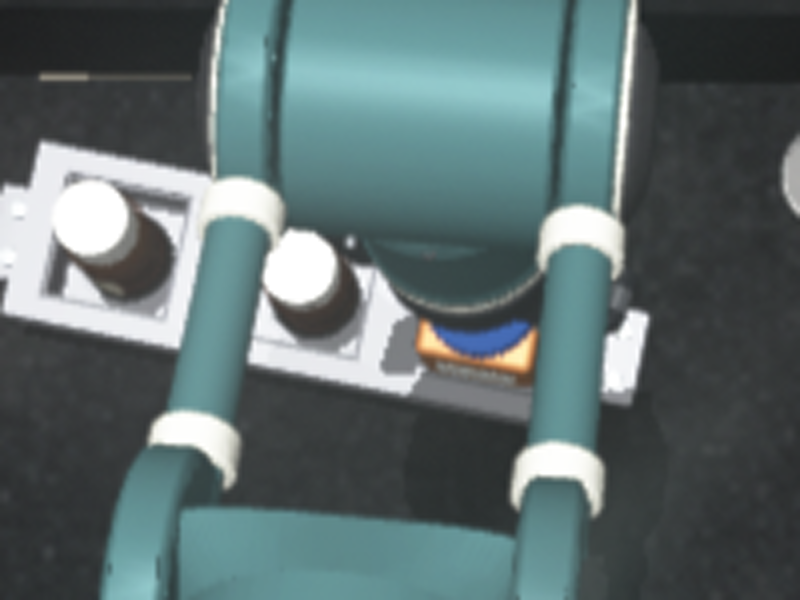

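View pics/s5z.png

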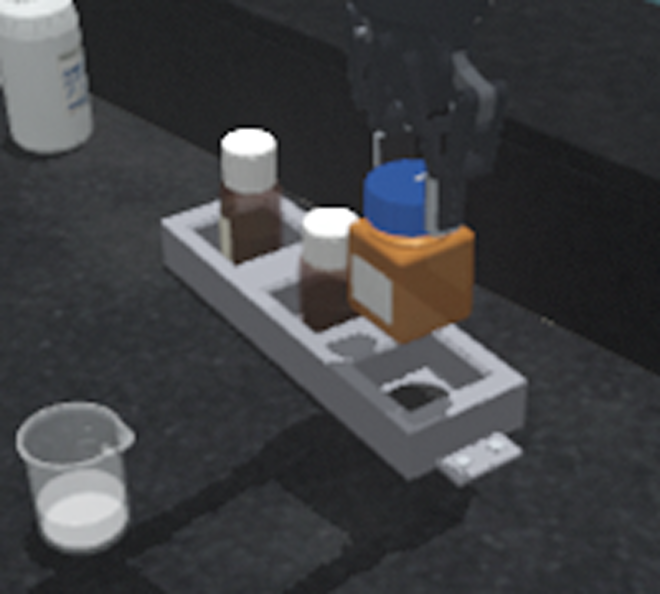

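```bash
python3 - <<'E'
import cv2
im=cv2.imread('pics/w5.png')
cv2.imwrite('pics/w5z.png',cv2.resize(im[140:300,230:430],None,fx=4,fy=3.75,interpolation=2)) 
E
```

```text
(no output)
```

View pics/w5z.png

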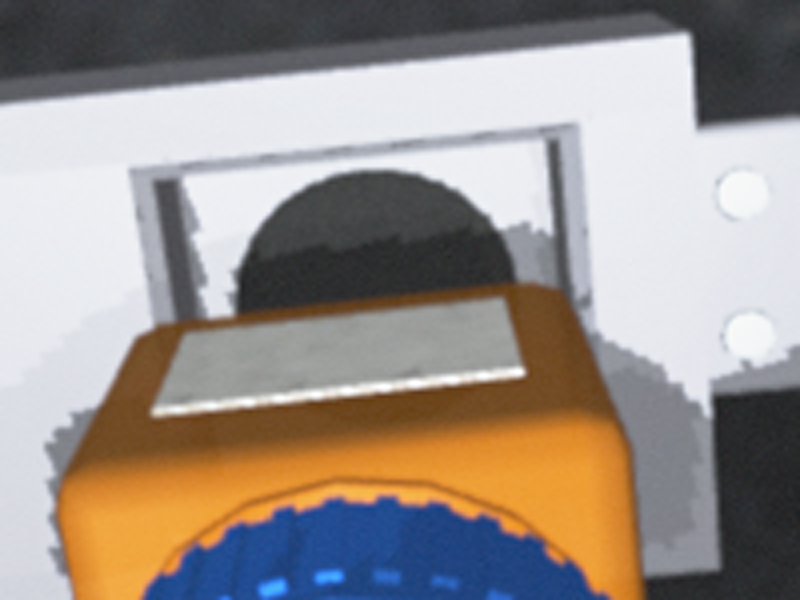

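```bash
python3 - <<'E'
from h import *
import pickle
from scipy.optimize import least_squares
np.set_printoptions(precision=2,suppress=True)
m,s=pickle.load(open('m5.pkl','rb'));O=s['orientation'];T=s['tcp_pos']
A=[atz('wrist',*p,36,m) for p in [(403,148.8),(410,292),(262.8,185.9),(374.8,173.1)]]
A=np.array(A);print(A);print('90?',np.linalg.norm(A[0]-A[1]),'67?',np.linalg.norm(A[2]-A[3]))
x=A[0]-A[1];x/=np.linalg.norm(x);v=A[2]-A[3];v/=np.linalg.norm(v)
yw=[np.degrees(np.arctan2(x[1],x[0])),np.degrees(np.arctan2(-v[0],v[1]))]
L=atz('wrist',0,187,36,m)-A[0];yw.append(np.degrees(np.arctan2(-L[0],L[1])));print('rack yaw',yw)
t=np.radians(yw[2]);X=np.array([np.cos(t),np.sin(t),0]);Y=np.array([-np.sin(t),np.cos(t),0])
print('p2 from corners',(A[0]+A[1])/2+50*Y,'from mouth',(A[2]+A[3])/2-33.5*X)
# jar fit
def P(p):return proj('wrist',p,m)
def pred(q):
    cx,cy,zt,yaw=q;t=np.radians(yaw);R=np.array([[np.cos(t),-np.sin(t)],[np.sin(t),np.cos(t)]]);c=np.array([cx,cy])
    W=lambda a,z:P([*(c+R@np.array(a)),z])
    al=np.linspace(0,2*np.pi,181);cir=np.array([W([26*np.cos(a),26*np.sin(a)],zt) for a in al])
    e1=W([28,28],zt-89);e2=W([28,-28],zt-89)
    y=lambda u:e1[1]+(e2[1]-e1[1])*(u-e1[0])/(e2[0]-e1[0])
    sq=np.array([W(28*np.array(k),zt-89+z) for k in [(1,1),(1,-1),(-1,-1),(-1,1)] for z in (58,)])
    return np.array([cir[:,0].min(),cir[:,0].max(),cir[:,1].max(),y(280),y(357.5),W([28,28],zt-29)[0],W([28,-28],zt-29)[0],W([28,28],zt-89)[0],W([28,-28],zt-89)[0]])
obs=np.array([246,400,436,225.9,216.3,244.2,389.3,263.5,373.5]);w=np.array([1,1,1,1,1,.5,.5,.5,.5])
r=least_squares(lambda q:(pred(q)-obs)*w,[590,-17,168,-11]);print(r.x,pred(r.x)-obs)
d=np.array([r.x[0],r.x[1],r.x[2]])-T;print('in tool',O.T@d)
E
```

```text
[[626.33 -75.25  36.  ]
 [537.72 -57.9   36.  ]
 [629.77   8.88  36.  ]
 [617.61 -56.17  36.  ]]
90? 90.29526442370386 67? 66.16966881432414
rack yaw [np.float64(-11.07751108304696), np.float64(-10.584766852345512), np.float64(-11.788134738349337)]
p2 from corners [592.24 -17.63  36.  ] from mouth [590.89 -16.8   36.  ]
[581.86 -13.77 163.39 -10.89] [-0.36  0.98 -0.59 -0.29  1.14 -1.69 -0.27 -0.08 -1.49]
in tool [-18.58  -8.02  -0.69]
```

```bash
python3 - <<'E'
from h import *
import pickle
np.set_printoptions(precision=1,suppress=True)
t=np.radians(-10.8);X=np.array([np.cos(t),np.sin(t),0]);Y=np.array([-np.sin(t),np.cos(t),0])
im=cv2.imread('pics/s5z.png')
f=3.3
def q(p):
    u=proj('scene',p);return tuple(int(v) for v in ((u-[200,120]+.5)*f-.5))
p2=np.array([590.6,-19.9,0])
def poly(pts,col): cv2.polylines(im,[np.array([q(p) for p in pts])],True,col,1)
Z=lambda z:np.array([0,0,z])
S=[(1,1),(1,-1),(-1,-1),(-1,1)]
ctr=p2+100*Y
poly([ctr+a*45*X+b*150*Y+Z(36) for a,b in S],(0,255,0))
poly([p2+a*33.5*X+b*33.5*Y+Z(36) for a,b in S],(0,255,0))
# jar hypos: H1 tool y -2, zt=tcp+23 ; H2 fit
for c,zt,col in [((587.5,-16.2),168,(0,255,255)),((581.9,-13.8),163.4,(0,0,255))]:
    c=np.array([*c,0])
    for z in (zt-89,zt-29): poly([c+a*28*X+b*28*Y+Z(z) for a,b in S],col)
    poly([c+26*np.cos(k)*X+26*np.sin(k)*Y+Z(zt) for k in np.linspace(0,6.2,40)],col)
cv2.imwrite('pics/s5o.png',im)
im=cv2.imread('pics/t5z.png')
def q(p):
    u=proj('top',p);return tuple(int(v) for v in ((u-[180,120]+.5)*4-.5))
poly([ctr+a*45*X+b*150*Y+Z(36) for a,b in S],(0,255,0))
for c,zt,col in [((587.5,-16.2),168,(0,255,255)),((581.9,-13.8),163.4,(0,0,255))]:
    c=np.array([*c,0])
    for z in (zt-89,zt-29): poly([c+a*28*X+b*28*Y+Z(z) for a,b in S],col)
    poly([c+26*np.cos(k)*X+26*np.sin(k)*Y+Z(zt) for k in np.linspace(0,6.2,40)],col)
cv2.imwrite('pics/t5o.png',im)
E
```

```text
(no output)
```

View pics/s5o.png

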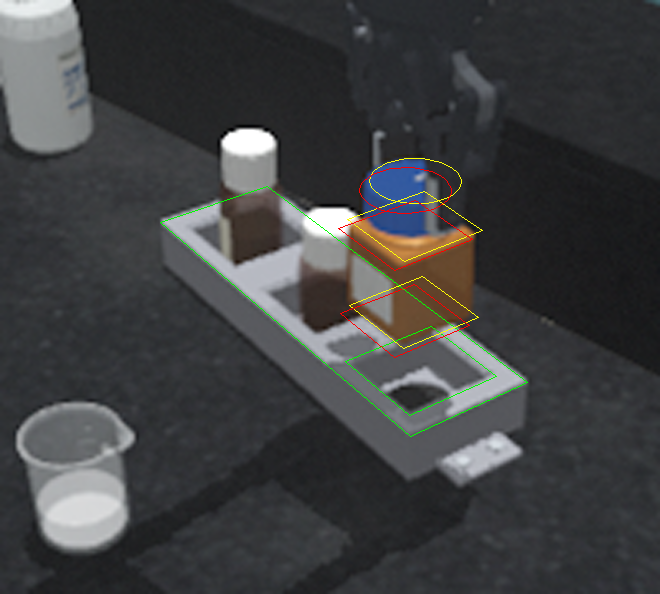

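View pics/t5o.png

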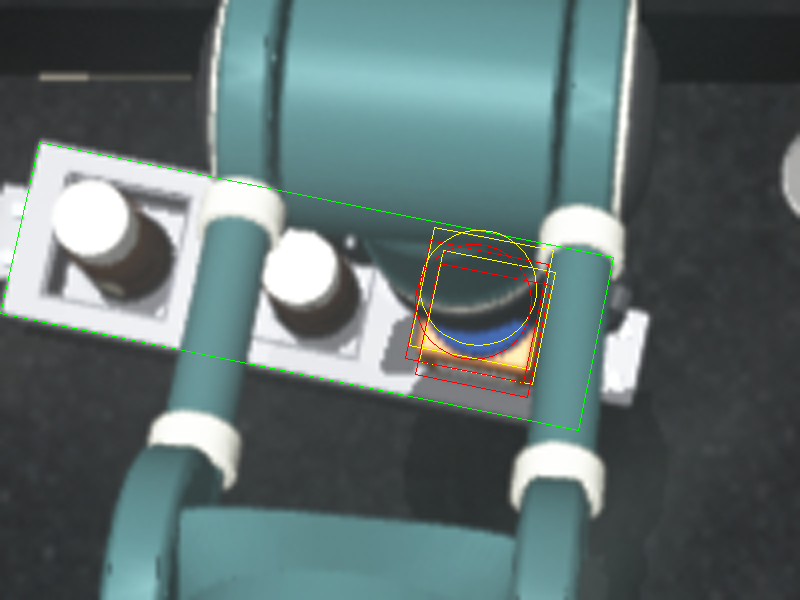

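```bash
python3 - <<'E'
from h import *
import pickle
np.set_printoptions(precision=1,suppress=True)
m,s=pickle.load(open('m5.pkl','rb'));T=s['tcp_pos']
t=np.radians(-10.9);X=np.array([np.cos(t),np.sin(t),0]);Y=np.array([-np.sin(t),np.cos(t),0])
for zt in (162,165,168,171):
    b=(atz('wrist',280,225.9,zt-89,m)+atz('wrist',357.5,216.3,zt-89,m))/2
    # along-X position of edge
    print(zt,'base edge->c.X',(b@X-28),'cap near->',atz('wrist',322.6,436.5,zt,m)@X+26,'line outer',atz('wrist',314,308.5,zt,m)@X-21.5,'line inner',atz('wrist',321.2,366,zt,m)@X,
     'Y mid cap',atz('wrist',323,367,zt,m)@Y,'Y base',((atz('wrist',263.5,228,zt-89,m)+atz('wrist',373.5,214,zt-89,m))/2)@Y,'w',np.linalg.norm(atz('wrist',263.5,228,zt-89,m)-atz('wrist',373.5,214,zt-89,m)))
p2=np.array([590.6,-19.9,0]);print('p2',p2@X,p2@Y,'tcp',T@X,T@Y)
E
```

```text
162 base edge->c.X 573.8111120764897 cap near-> 572.4145707732346 line outer 575.6184640676375 line inner 575.5358587629765 Y mid cap 96.47757326276404 Y base 96.15979303083873 w 57.229118887990175
165 base edge->c.X 574.624151090413 cap near-> 575.1313515631264 line outer 577.1213222296145 line inner 577.5554348976062 Y mid cap 96.25142351095211 Y base 96.03201046162518 w 56.42798672858796
168 base edge->c.X 575.4371901043362 cap near-> 577.8481323530181 line outer 578.6241803915915 line inner 579.575011032236 Y mid cap 96.02527375914018 Y base 95.9042278924116 w 55.62685456918573
171 base edge->c.X 576.2502291182593 cap near-> 580.5649131429099 line outer 580.1270385535686 line inner 581.5945871668656 Y mid cap 95.79912400732822 Y base 95.77644532319809 w 54.825722409783495
p2 583.7078150340185 92.13879024717058 tcp 581.8881070700586 94.98186763507506
```

carry_out([
  [4.5,[0.3,0.2,0.05],0],
  [4.5,[0.8,0.4,0.1],0],
  [4.5,[1.4,0.5,0.14],0],
  [4.5,[2,0.5,0.14],0],
  [4.5,[2.6,0.5,0.14],0],
  [4.5,[3,0.5,0.14],0],
  [4.5,[3.2,0.5,0.14],0],
  [4.5,[3.2,0.5,0.14],0],
])

```text
clock: 6.95
tcp_pos: [593.4, -19.2, 112.2]
orientation: [[0.001, 0.956, -0.294], [0.002, -0.294, -0.956], [-1.0, 0.0, -0.002]]
ft_force: [-1.1, 0.2, -4.5]
width: 49.7
```

```bash
python3 - <<'E'
from h import *
import pickle
np.set_printoptions(precision=3,suppress=True)
s=sense();m=camera_model('wrist');im=capture('wrist');save('w6',im);print(s['clock'],s['tcp_pos'],s['orientation'],s['ft_force'],s['width'])
pickle.dump((m,s),open('m6.pkl','wb'))
save('w6z',cv2.resize(im[120:320,220:430],None,fx=3.8,fy=3,interpolation=2))
t=capture('top');save('t6z',cv2.resize(t[120:270,180:380],None,fx=4,fy=4,interpolation=2))
t=capture('scene');save('s6z',cv2.resize(t[150:300,230:390],None,fx=4,fy=4,interpolation=2))
E
```

```text
6.95 [593.402 -19.235 112.237] [[ 0.001  0.956 -0.294]
 [ 0.002 -0.294 -0.956]
 [-1.     0.    -0.002]] [-1.115  0.184 -4.478] 49.70470787181048
```

View pics/w6z.png

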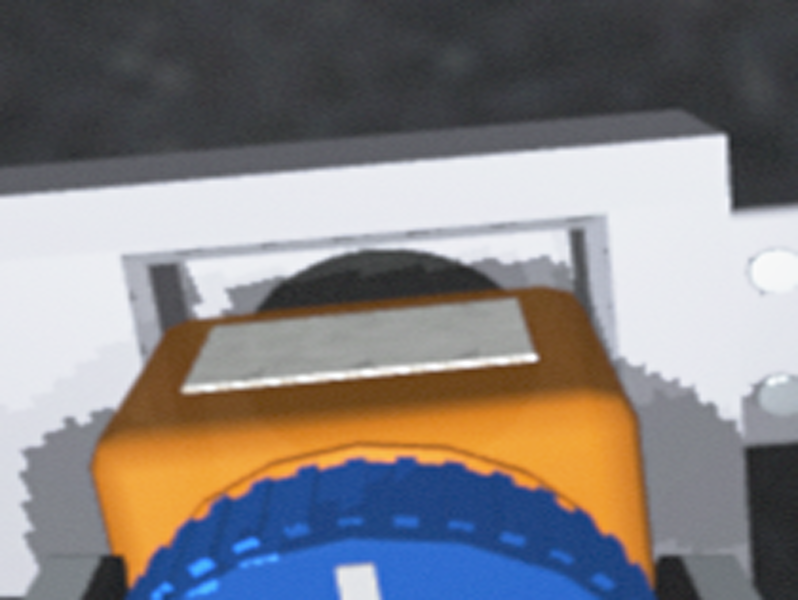

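View pics/s6z.png

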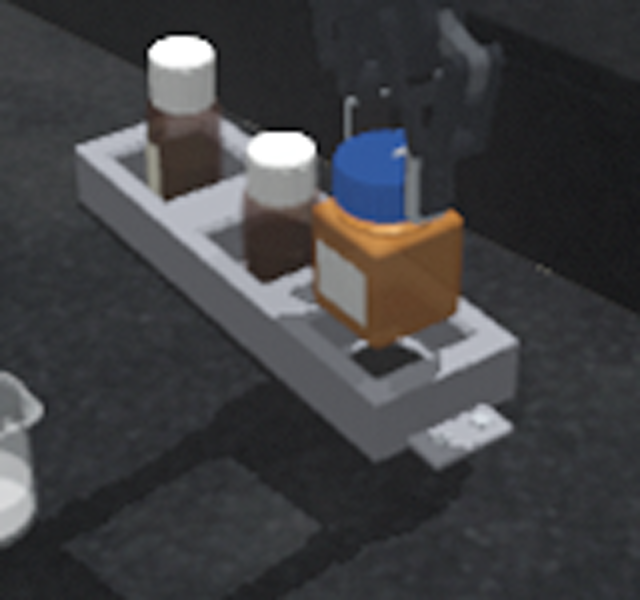

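View pics/t6z.png

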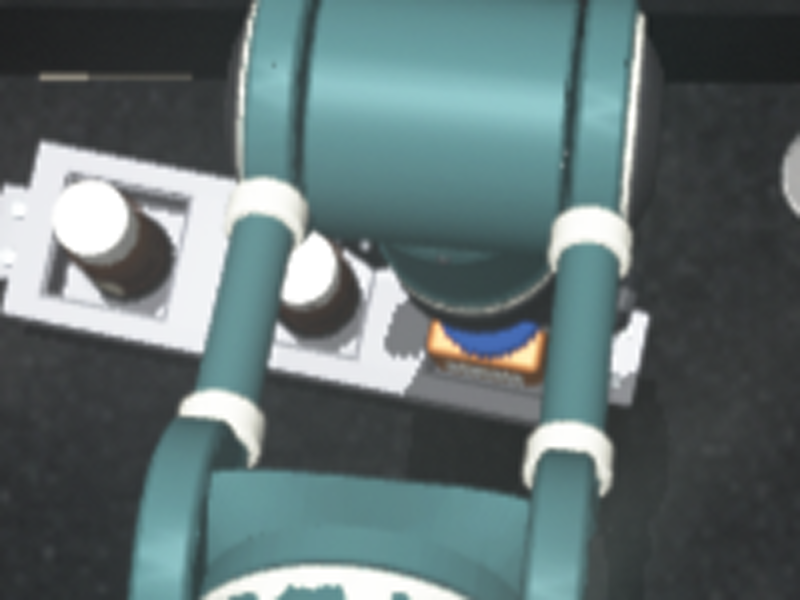

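```bash
python3 - <<'E'
from h import *
import pickle
np.set_printoptions(precision=1,suppress=True)
m,s=pickle.load(open('m6.pkl','rb'));T=s['tcp_pos']
t=np.radians(-10.8);X=np.array([np.cos(t),np.sin(t),0]);Y=np.array([-np.sin(t),np.cos(t),0])
A=[atz('wrist',*p,36,m) for p in [(252.1,206),(379.7,192.3),(411.3,165)]]
print('mouth ctr X',((A[0]+A[1])/2)@X-33.5,'Y',((A[0]+A[1])/2)@Y,'w',np.linalg.norm(A[0]-A[1]),'corner',A[2]@X-45,A[2]@Y+50)
for z in (40,43,46,49):
    e1=atz('wrist',276.6,226,z,m);e2=atz('wrist',354.2,217.7,z,m);v=e1-e2
    c1=atz('wrist',264,230,z,m);c2=atz('wrist',375.5,217.7,z,m)
    print(z,(e1+e2)@X/2-28,(c1+c2)@Y/2,np.linalg.norm(c1-c2),'yaw',np.degrees(np.arctan2(-v[0],v[1])))
p2=np.array([590.6,-19.9,0]);print('p2',p2@X,p2@Y,'tcp',T@X,T@Y)
# overlays scene
im=cv2.imread('pics/s6z.png')
def q(p):
    u=proj('scene',p);return tuple(int(v) for v in ((u-[230,150]+.5)*4-.5))
def poly(pts,col): cv2.polylines(im,[np.array([q(p) for p in pts])],True,col,1)
Z=lambda z:np.array([0,0,z])
S=[(1,1),(1,-1),(-1,-1),(-1,1)]
p2[2]=0
poly([p2+a*33.5*X+b*33.5*Y+Z(36) for a,b in S],(0,255,0))
for b in (42,46,50):poly([p2+a*28*X+bb*28*Y+Z(b) for a,bb in S],(0,255,255))
poly([p2+a*28*X+bb*28*Y+Z(46+60) for a,bb in S],(0,0,255))
cv2.imwrite('pics/s6o.png',im)
im=cv2.imread('pics/t6z.png')
def q(p):
    u=proj('top',p);return tuple(int(v) for v in ((u-[180,120]+.5)*4-.5))
poly([p2+a*28*X+bb*28*Y+Z(46) for a,bb in S],(0,255,255))
poly([p2+a*28*X+bb*28*Y+Z(46+60) for a,bb in S],(0,0,255))
cv2.imwrite('pics/t6o.png',im)
E
```

```text
mouth ctr X 583.5610298064311 Y 93.6948747207585 w 66.51489461922394 corner 584.2402746672798 93.5972433326281
40 578.0748710967747 93.00890660414518 58.11119052306224 yaw -10.77634849315103
43 578.8936805763686 92.88711030534196 57.29908076161654 yaw -10.776348493151003
46 579.7124900559627 92.76531400653869 56.48697100017081 yaw -10.776348493150977
49 580.5312995355567 92.64351770773546 55.67486123872509 yaw -10.776348493150948
p2 583.8677384406195 91.11988810482806 tcp 586.4954186150286 92.29769237053016
```

View pics/s6o.png

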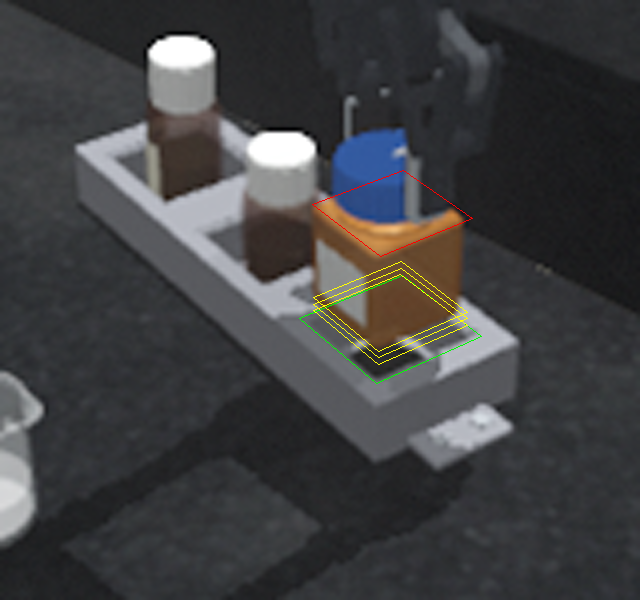

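View pics/t6o.png

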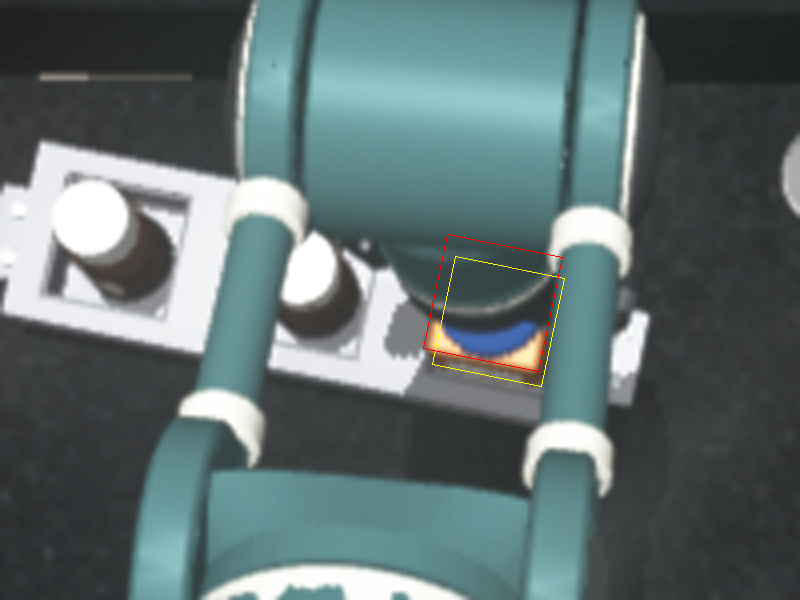

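carry_out([
  [4.5,[0.1,0.2,-0.05],0],
  [4.5,[0.4,0.2,-0.05],0],
  [4.5,[0.8,0.2,-0.05],0],
  [4.5,[1.2,0.2,-0.05],0],
  [4.5,[1.5,0.2,-0.05],0],
  [4.5,[1.8,0.2,-0.05],0],
  [4.5,[2.0,0.2,-0.05],0],
  [4.5,[2.0,0.2,-0.05],0],
])

```text
clock: 7.9
tcp_pos: [595.8, -19.4, 92.6]
orientation: [[0.001, 0.956, -0.294], [0.002, -0.294, -0.956], [-1.0, 0.001, -0.002]]
ft_force: [0.2, -0.3, -4.5]
width: 50.1
```

```bash
python3 - <<'E'
from h import *
import pickle
np.set_printoptions(precision=3,suppress=True)
s=sense();m=camera_model('wrist');im=capture('wrist');save('w7',im);print(s['clock'],s['tcp_pos'],s['orientation'],s['ft_force'],s['torque'],s['width'])
pickle.dump((m,s),open('m7.pkl','wb'))
save('w7z',cv2.resize(im[120:320,220:430],None,fx=3.8,fy=3,interpolation=2))
t=capture('scene');save('s7z',cv2.resize(t[150:300,230:390],None,fx=4,fy=4,interpolation=2))
E
```

```text
7.9 [595.801 -19.36   92.603] [[ 0.001  0.956 -0.294]
 [ 0.002 -0.294 -0.956]
 [-1.     0.001 -0.002]] [ 0.239 -0.291 -4.484] [ 0.038 -0.017 -0.012] 50.1317242626112
```

View pics/w7z.png

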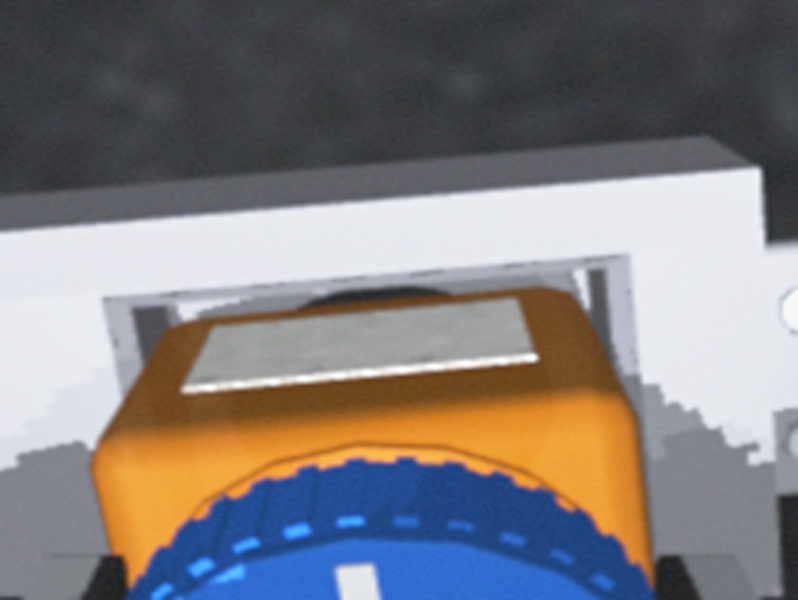

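View pics/s7z.png

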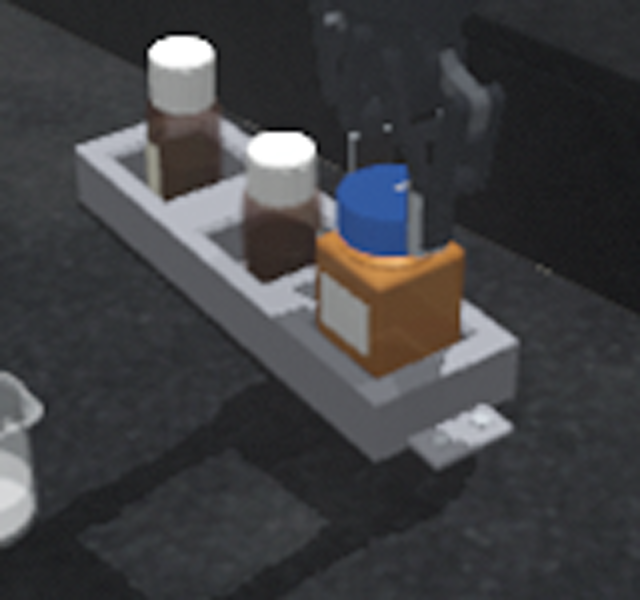

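```bash
python3 - <<'E'
from h import *
import pickle
m,s=pickle.load(open('m7.pkl','rb'))
t=np.radians(-10.8);X=np.array([np.cos(t),np.sin(t),0]);Y=np.array([-np.sin(t),np.cos(t),0])
f=lambda u,v,z:atz('wrist',220+u/3.8,120+v/3,z,m)
a=f(107,298,36);b=f(630,255,36);print('mouth',(a+b)@X/2-33.5,(a+b)@Y/2,np.linalg.norm(a-b))
for z in (26,28,30,32):
    e=(f(215,318,z)+f(510,292.5,z))/2;c1=f(168,330,z);c2=f(590,293,z);print(z,e@X-28,(c1+c2)@Y/2,np.linalg.norm(c1-c2))
E
```

```text
mouth 583.8987182234916 93.43787744104688 65.90551140533904
26 582.0652879692243 93.13012338345396 56.36578242162233
28 582.6092440234895 93.0487385535035 55.82660215381492
30 583.1532000777547 92.96735372355302 55.28742188600747
32 583.6971561320198 92.88596889360252 54.74824161820004
```

carry_out([
  [4.5,[0.3,0.08,-0.03],0],
  [4.5,[0.6,0.08,-0.03],0],
  [4.5,[0.9,0.08,-0.03],0],
  [4.5,[1.2,0.08,-0.03],0],
  [4.5,[1.5,0.08,-0.03],0],
  [4.5,[1.8,0.08,-0.03],0],
  [4.5,[2.0,0.08,-0.03],0],
  [4.5,[2.0,0.08,-0.03],0],
])

```text
clock: 8.8
tcp_pos: [596.8, -19.3, 72.7]
orientation: [[0.002, 0.956, -0.294], [0.002, -0.294, -0.956], [-1.0, 0.001, -0.002]]
ft_force: [-0.1, -0.6, -4.3]
width: 50.0
```

```bash
python3 - <<'E'
from h import *
import pickle
np.set_printoptions(precision=3,suppress=True)
s=sense();m=camera_model('wrist');im=capture('wrist');save('w8',im);print(s['clock'],s['tcp_pos'],s['orientation'],s['ft_force'],s['torque'],s['width'])
t=capture('scene');save('s8z',cv2.resize(t[150:300,230:390],None,fx=4,fy=4,interpolation=2))
E
```

```text
8.8 [596.816 -19.285  72.706] [[ 0.002  0.956 -0.294]
 [ 0.002 -0.294 -0.956]
 [-1.     0.001 -0.002]] [-0.131 -0.589 -4.32 ] [-0.008  0.019  0.016] 50.032689021675644
```

View pics/w8.png

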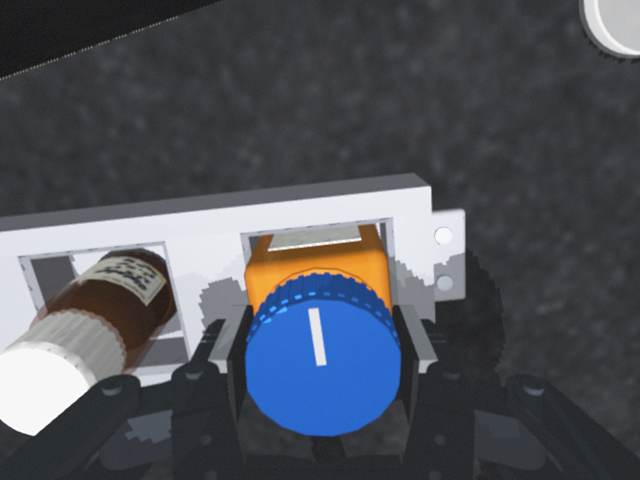

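View pics/s8z.png

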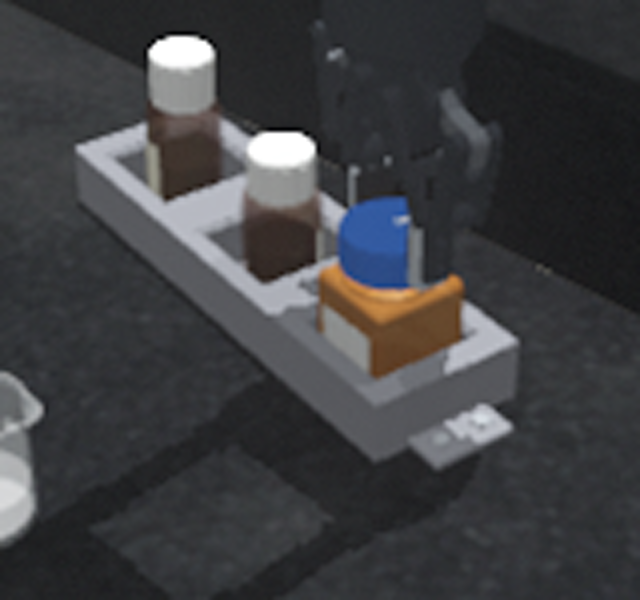

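carry_out([
  [4.5,[0.1,0,0],0],
  [4.5,[0.2,0,0],0],
  [4.5,[0.3,0,0],0],
  [4.5,[0.4,0,0],0],
  [4.5,[0.4,0,0],0],
  [4.5,[0.5,0,0],0],
  [4.5,[0.5,0,0],0],
  [4.5,[0.5,0,0],0],
])

```text
clock: 9.7
tcp_pos: [598.3, -19.3, 71.9]
orientation: [[0.004, 0.956, -0.294], [0.002, -0.294, -0.956], [-1.0, 0.004, -0.003]]
ft_force: [-6.6, 0.3, 15.4]
width: 50.0
```

carry_out([
  [4.5,[0.1,0,0],0],
  [4.5,[0.1,0,0],0],
  [4.5,[0.1,0,-0.05],-0.1],
  [4.5,[0.1,-0.01,-0.1],-0.2],
  [4.5,[0.1,-0.02,-0.15],-0.3],
  [4.5,[0.1,-0.04,-0.2],-0.4],
  [4.5,[0.1,-0.06,-0.24],-0.5],
  [4.5,[0.1,-0.06,-0.24],-0.5],
], newtons=110)

```text
clock: 10.5
tcp_pos: [598.5, -16.9, 72.0]
orientation: [[0.004, 0.979, 0.202], [0.002, 0.202, -0.979], [-1.0, 0.005, -0.001]]
ft_force: [-4.3, -0.4, 7.1]
width: 49.0
```

```bash
python3 - <<'E'
from h import *
np.set_printoptions(precision=3,suppress=True)
s=sense();im=capture('wrist');save('w9',im);print(s['clock'],s['tcp_pos'],s['orientation'],s['joint_positions'],s['ft_force'],s['torque'],s['width'])
t=capture('scene');save('s9z',cv2.resize(t[150:300,230:390],None,fx=4,fy=4,interpolation=2))
E
```

```text
10.5 [598.534 -16.901  72.019] [[ 0.004  0.979  0.202]
 [ 0.002  0.202 -0.979]
 [-1.     0.005 -0.001]] [-0.071  0.265  1.918  0.002  0.955  1.295] [-4.325 -0.423  7.061] [ 0.116  0.797 -0.173] 48.95199489390681
```

View pics/w9.png

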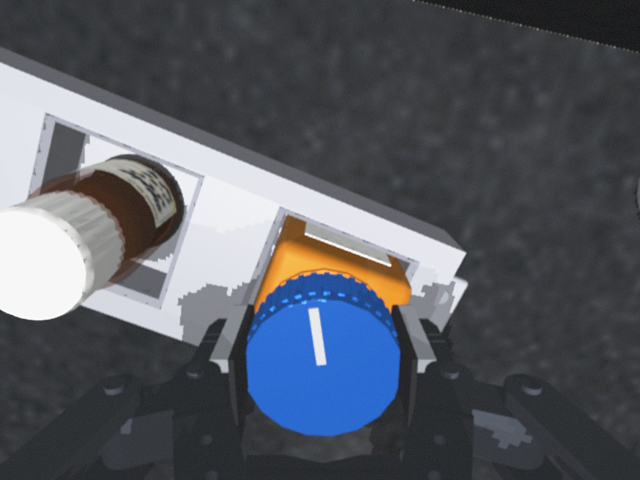

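View pics/s9z.png

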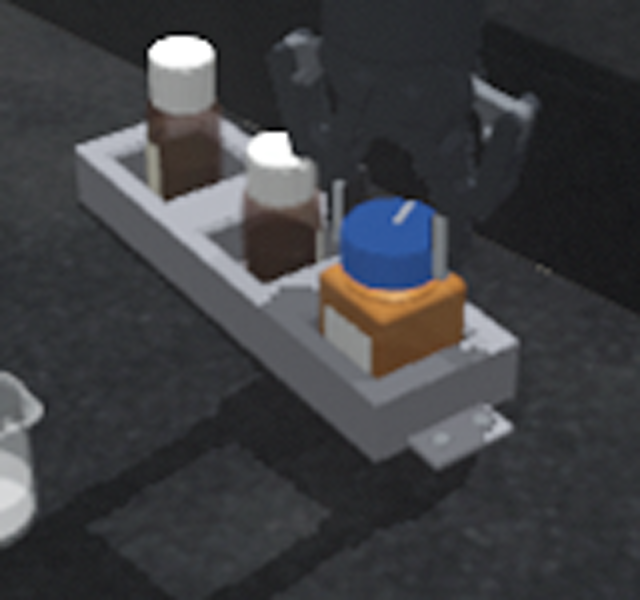

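carry_out([
  [4.5,[0.1,0,-0.05],-0.1],
  [4.5,[0.1,-0.01,-0.1],-0.2],
  [4.5,[0.1,-0.02,-0.15],-0.3],
  [4.5,[0.1,-0.04,-0.2],-0.4],
  [4.5,[0.1,-0.06,-0.24],-0.5],
  [4.5,[0.1,-0.1,-0.3],-0.65],
  [4.5,[0.05,-0.1,-0.3],-0.65],
  [4.5,[0,-0.1,-0.3],-0.65],
])

```text
clock: 11.4
tcp_pos: [596.7, -14.2, 72.1]
orientation: [[0.004, 0.66, 0.751], [0.002, 0.751, -0.66], [-1.0, 0.004, 0.002]]
ft_force: [-2.3, 0.3, 1.3]
width: 49.0
```

```bash
python3 - <<'E'
from h import *
import pickle
np.set_printoptions(precision=3,suppress=True)
s=sense();m=camera_model('wrist');pickle.dump((m,s),open('m10.pkl','wb'));im=capture('wrist');save('w10',im);print(s['clock'],s['tcp_pos'],s['orientation'],s['joint_positions'],s['ft_force'],s['torque'],s['width'])
t=capture('scene');save('s10z',cv2.resize(t[150:300,230:390],None,fx=4,fy=4,interpolation=2))
E
```

```text
11.4 [596.674 -14.216  72.097] [[ 0.004  0.66   0.751]
 [ 0.002  0.751 -0.66 ]
 [-1.     0.004  0.002]] [-0.067  0.262  1.921  0.002  0.955  0.652] [-2.301  0.309  1.313] [-0.047  0.442 -0.178] 48.9798612598588
```

View pics/w10.png

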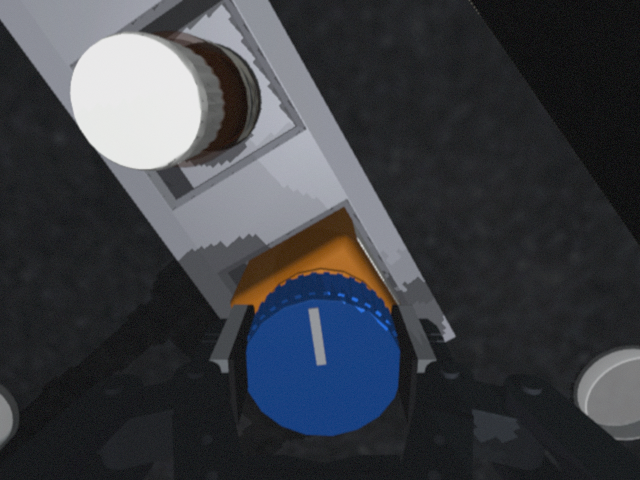

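View pics/s10z.png

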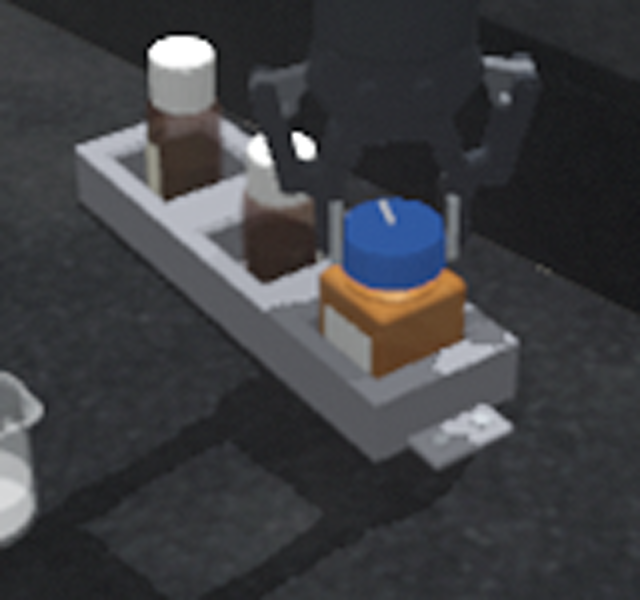

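carry_out([
  [4.5,[-0.2,0,0],0],
  [4.5,[-0.5,0,0],0],
  [4.5,[-0.9,0,0],0],
  [4.5,[-1.3,0,0],0],
  [4.5,[-1.7,0,0],0],
  [4.5,[-2.1,0,0],0],
  [4.5,[-2.3,0,0],0],
  [4.5,[-2.3,0,0],0],
])

```text
clock: 12.3
tcp_pos: [597.1, -14.2, 95.7]
orientation: [[0.005, 0.66, 0.752], [0.002, 0.752, -0.66], [-1.0, 0.004, 0.003]]
ft_force: [-0.2, -0.0, -0.2]
width: 49.2
```

```bash
python3 - <<'E'
from h import *
import pickle
np.set_printoptions(precision=3,suppress=True)
s=sense();im=capture('wrist');save('w11',im);print(s['clock'],s['tcp_pos'],s['orientation'],s['ft_force'],s['torque'],s['width'])
t=capture('scene');save('s11z',cv2.resize(t[150:300,230:390],None,fx=4,fy=4,interpolation=2))
E
```

```text
12.3 [597.078 -14.232  95.745] [[ 0.005  0.66   0.752]
 [ 0.002  0.752 -0.66 ]
 [-1.     0.004  0.003]] [-0.165 -0.011 -0.235] [0.024 0.021 0.008] 49.20435789661415
```

View pics/w11.png

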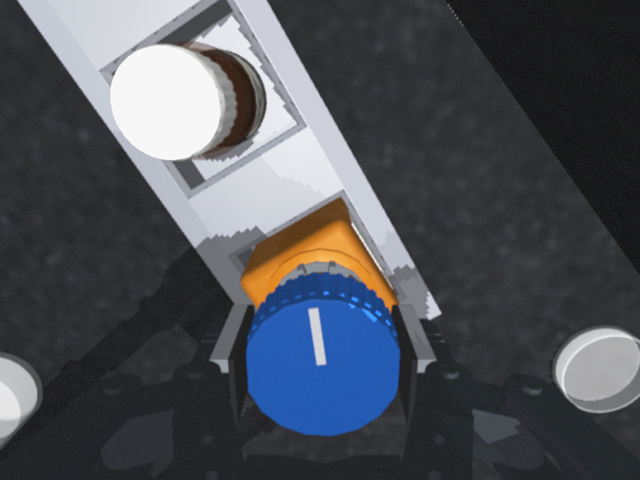

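View pics/s11z.png

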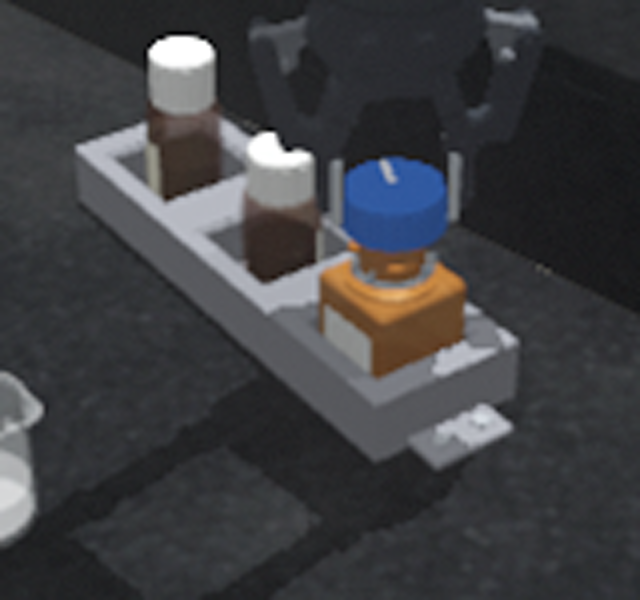

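```bash
python3 - <<'E'
from h import *
s=sense();print(s['clock'],s['tcp_pos'],abs(s['dq']).max(),s['ft_force'],s['width']);print(job_done())
E
```

```text
12.4 [596.61655804 -14.25560696  95.12771454] 0.0073212131951042965 [ 0.35952623  0.67722572 -0.24754144] 48.89736028700308
the job is handed in; nothing more can be done
None
```

I lifted the jar by its cap and stood it in the empty pocket at the −y end of the rack. I then turned the cap about 66° anticlockwise, raised it about 23 mm, and handed in at 12.4 s while still gripping it. `job_done` reports no verdict.

**Seating:** contact with the floor came at the expected height (TCP z 71.9 mm, predicted 71.8), with about 15 N upward on the tool. The last wrist and scene pictures show the jar upright in the pocket.

**Cap:** it did not slip in the fingers while turning. After the lift the force on the tool fell to almost zero (it was about −4 N with the jar hanging), so the cap is off the jar. The finger opening held at 49 mm, the tool is level, and the arm was at rest at hand-in.

**Bystanders:** in the last pictures the bottles still stand in their pockets. The dish and beaker look untouched, but I did not measure their positions again.

**Disagreements:**
- The cameras differed by a few millimetres on where the jar sat in the grip, about 0 to 8 mm off along the pads. I placed the jar by comparing it with the pocket in the wrist picture, and turned the cap about an axis 5 mm off the tool axis.
- I judged the lifted cap's centring over the mouth only by eye and did not measure it.
- Closing the fingers on the cap pushed the arm up 3 mm, probably from the fingertips touching the jar's shoulder.

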